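Tap a wobbly spindle to the centre of the inspection turntable

ROBOT

A 7-joint arm with a two-finger parallel gripper is mounted at the origin on a cart in front of the work surface, level with it; the furniture and walls round the work are solid. World frame = base frame: x ahead of the robot, y to its left, z up, the work surface at z = 0. Lengths are in m, angles in rad, forces in N, time in s.
With the tool pointing down it reaches from about 0.425 to 0.925 m from the base axis. Payload 6.8 kg.
Tool frame: the origin (TCP) lies between the finger pads; the fingertips stand 25 mm ahead of it and the grasp point (between the pads) lies 6 mm ahead of it (ctrl.tips_ahead is the z of the fingertips in the tool frame, in m); z points along the fingers, y is the line along which they close (so a half turn about z gives the same grasp; the last joint's range is limited). The gripper opens to 85 mm and grips with 20 to 120 N. Pads are 22 mm wide; open, the fingers measure 114 mm over their backs; the gripper's body (76 mm by 85 mm) begins 54 mm behind the grasp point. The pads swing forward as they close: fully open they stand 13 mm farther back than shut.
Start: joints at [1.229, 0.477, 0.022, 1.555, -0.011, 1.109, -0.083], TCP at [0.156, -0.657, 0.256] pointing down, gripper open.
Joint ranges: [-2.96, 2.96], [-0.34, 2.1], [-1.41, 1.46], [0.24, 2.44], [-1.37, 4.51], [0.17, 1.92], [-2.96, 2.96]. Speed limits (rad/s): [2.39, 2.39, 3.14, 3.14, 3.14, 3.14, 3.14].

INTERFACE

Orientations are given as a unit quaternion [w, x, y, z].
In Python, from plant import ctrl gives the robot as it stands.
- The arm moves only by the tool servo_tool, never from a script. Its argument "plan" is a list of rows, each an object with "grip": the finger opening in mm, from 0 to 85.4; "travel": the shift along the tool's x, y, z in mm, a list of three; "turn": the turn, a rotation vector about the tool's x, y, z in units of 6 degrees (1.0 is 6 degrees), a list of three. A call has 1 to 8 rows; each row shifts and turns the commanded pose from where the row before left it, along the tool's axes as they then stand; what a row does not reach is not made up. A row lasts 1/10 s, in which the tool goes at most 50 mm and 8.59 degrees, less where a joint would pass 70% of its speed; a pose out of reach is approached as far as the arm can. A call is refused whole if a number of a shift passes 50 or a number of a turn 1, either way. A call with a gripper value outside its range is refused whole. The fingers move at their own pace and stop on an object; "grip_force" is the grip in N (left out, the last holds). Time passes only in rows, so rows that do not move let the fingers close. It gives the time, the measured TCP pose, the force, the opening and the grip force at its end, in the units of the state.
- ctrl.observe(): the state, without advancing time (a new reading comes with each control period).
- ctrl.snapshot(name): name is "scene" or "top" or "wrist"; returns the picture (480x640x3 uint8, red, green, blue); there is no depth.
- ctrl.camera_model(name): a dict with "mtx" (3x3 intrinsics, pixels), "rvec" (rotation vector, rad) and "tvec" (3), from world to camera coordinates, as OpenCV has them; the wrist camera has in their place "mount" (4x4, takes a point from camera to tool coordinates, whose origin is the TCP and whose axes are the flange's). Camera axes: x right, y down, z forward; pixel columns grow to the right and rows downward; lengths in m; the calibration is good to about 2 mm. A picture is of the moment at which its call begins: read the wrist's pose just before it. camera_model takes no time and is no camera call.
- ctrl.finish_job(): hands the job in; it is judged then, once.
Trained networks look in the newest picture that a camera, given by its name, has taken for a name from the list of things; names that differ only in an ending like _2 or _b are one class to them, and where a whole thing is asked for, a point or a joint stands for the part that bears it (a point fixed in the world has none). Each returns a list of dicts, best first, with "p" (0 to 1); they miss things now and then, are a little off and sometimes report something else, mostly with a low value. They report only what shows in the picture. A call takes as long as a camera call. They do not tell look-alikes from the thing itself.
- ctrl.find_in(camera, target): "position" ([row, column] in pixels, amid what is visible of it).
- ctrl.landmark_of(camera, target): "position" ([row, column] in pixels: a listed point, or the origin of a listed thing).
The state is a dict: "time_s": time; "q": joint angles; "joint_vel": joint speeds; "tau": joint torques, N m; "ee_pos": TCP position; "tool_rot": TCP orientation; "wrist_force": force on the tool from outside, world axes, zero at the start; "wrist_torque": the same for the moment, N m; "width": finger opening in m; "gripper_force": force on a finger pad.
Only numpy, scipy, OpenCV 4.12 (cv2) and the standard library are available. Lean on these libraries where they do the work, as an engineer would, in place of code of your own. Each camera call takes 0.05 s, during which the arm holds its last target. There are 200 camera calls.

TASK

Get the wobbly steel spindle ready for its run-out check: with light taps or slow nudges of the fingertips against its low collar, push it to the centre of the round turntable, so that the whole collar sits inside the scribed ring, and leave it standing there. Never grip, lift or topple it, and do not knock it hard. Leave the parts lying round the turntable where they are.

Things in the scene. Friction and masses are not known exactly. Their poses are not given: they have to be found in the camera images.
- spindle: the loose workpiece: a turned plain steel spindle standing upright, 60 mm tall, about 0.3 kg, wobbly. From below: a small foot 24 mm across and 4 mm high; a collar 44 mm across (its widest part) from 4 to 18 mm above its underside; a waist 16 mm thick from 18 to 36 mm; a heavy round head 39 mm across from 36 to 60 mm. It slides when pushed slowly at the collar and topples easily when pushed at the head. Origin: centre of the underside of the foot; z points up along its axis
- turntable: a plain round inspection turntable that does not move or turn: flat steel plate 100 mm across, top 30 mm above the worktop, on a grey foot 110 mm across at the worktop. A thin ring, 56 mm in inner diameter, is scribed round the centre of the plate. Origin: centre of its underside, at worktop height, on its axis; z points up. The spindle stands on the plate, 20 to 27 mm off centre in any direction at the start
- bushing_a: bystander on the worktop beside the turntable, about 0.12 m from its axis, loose, not to be disturbed: turned steel bushing standing on end, 50 mm across, 46 high, double-flanged. Origin: centre of its underside
- box_blue: bystander on the worktop beside the turntable, about 0.12 m from its axis, loose, not to be disturbed: small blue-and-white carton lying flat, 45 x 70 mm, 30 high. Origin: centre of its underside
- box_brown: bystander on the worktop beside the turntable, about 0.12 m from its axis, loose, not to be disturbed: small brown carton, 40 x 60 mm, 30 high. Origin: centre of its underside
- plug_up: bystander on the worktop beside the turntable, about 0.12 m from its axis, loose, not to be disturbed: small brass fitting standing on its hexagon, 19 x 22 mm, 31 high. Origin: centre of its underside
- coupler_c: bystander on the worktop beside the turntable, about 0.12 m from its axis, loose, not to be disturbed: short brass air coupler lying down, 53 mm long, 24 wide, 23 high. Origin: centre of its underside
- bushing_b: bystander on the worktop beside the turntable, about 0.12 m from its axis, loose, not to be disturbed: short turned steel bushing, 40 mm across, 26 high. Origin: centre of its underside
Mind the look-alikes: they are no part of the job. Leave any pink, purple or red look-alike of the spindle alone.

How it is judged:
By the outcome, as a careful person would: the job done as asked, in the order asked, and still so for the second after the job is handed in, with the robot touching nothing.
It also fails if it takes over 51 s, if anything falls off the work surface, if the arm or the gripper's body presses on something with over 40 N, if the wrist force passes 120 N, or if a joint passes its speed limit or range.

## Working session

There is one attempt and no reset: what is moved stays moved. The work goes in short steps, Python scripts to look and compute and a tool call to move; the robot and the scene stay as the last step left them, time stands still between calls to the robot, and variables do not carry over. Pictures are saved under pics/ and viewed, at most 14 in all, crops included, and the job is handed in when it is done.

Besides the shell and the picture viewer there is one more tool, called as a command line: name --argument value ..., lists and objects as JSON in quotes. servo_tool: Moves the arm, as the interface text tells. Its arguments: {"type":"object","properties":{"plan":{"type":"array","items":{"type":"object","properties":{"grip":{"type":"number"},"travel":{"type":"array","items":{"type":"number"}},"turn":{"type":"array","items":{"type":"number"}}}}},"grip_force":{"type":"number"}},"required":["plan"]}

```bash
ls; mkdir -p pics
python3 - <<'E'
from plant import ctrl
import cv2,numpy as np
s=ctrl.observe();print(s['time_s'],s['ee_pos'],s['tool_rot'],s['width'],ctrl.tips_ahead)
for c in ('scene','top'):
    im=ctrl.snapshot(c);cv2.imwrite(f'pics/{c}0.png',im[:,:,::-1])
    m=ctrl.camera_model(c);R=cv2.Rodrigues(np.array(m['rvec'],float))[0];print(c,m['mtx'],(-R.T@np.array(m['tvec']).ravel()).round(3))
    for t in('spindle','turntable'):
        print(t,ctrl.find_in(c,t),ctrl.landmark_of(c,t))
E
```

```text
pics
0.0 [ 0.15625752 -0.65611297  0.25531345] [-9.02794591e-04  9.93171709e-01  1.16658101e-01 -1.70247635e-04] 0.08576870782302937 0.025
scene [[557.85020001   0.         307.99201076]
 [  0.         557.85020001 248.06944206]
 [  0.           0.           1.        ]] [0.287 0.595 0.822]
spindle [{'position': [250.3, 314.1], 'p': 0.96}, {'position': [332.0, 340.9], 'p': 0.94}, {'position': [335.2, 236.2], 'p': 0.77}, {'position': [290.7, 222.7], 'p': 0.69}] [{'position': [298.5, 224.5], 'p': 0.77}, {'position': [341.2, 239.5], 'p': 0.68}, {'position': [338.0, 340.1], 'p': 0.58}]
turntable [{'position': [270.4, 320.9], 'p': 0.73}, {'position': [247.2, 383.6], 'p': 0.38}] [{'position': [262.8, 316.3], 'p': 0.61}]
top [[595.14123443   0.         321.85520899]
 [  0.         595.14123443 241.33496908]
 [  0.           0.           1.        ]] [0.394 0.06  0.904]
spindle [{'position': [181.1, 221.8], 'p': 0.96}, {'position': [258.1, 299.8], 'p': 0.82}, {'position': [322.2, 228.1], 'p': 0.67}, {'position': [224.2, 183.6], 'p': 0.58}] [{'position': [185.8, 225.8], 'p': 0.87}, {'position': [228.9, 183.9], 'p': 0.65}, {'position': [322.5, 230.8], 'p': 0.6}, {'position': [261.3, 301.1], 'p': 0.59}]
turntable [{'position': [258.2, 320.1], 'p': 0.87}] [{'position': [255.1, 314.4], 'p': 0.76}]
```

View pics/scene0.png

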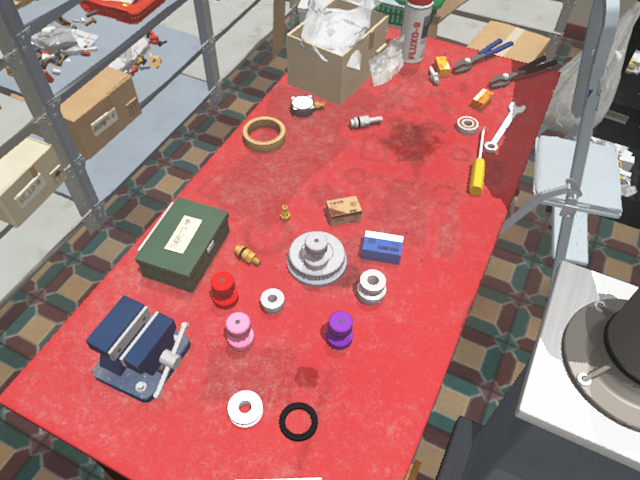

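View pics/top0.png

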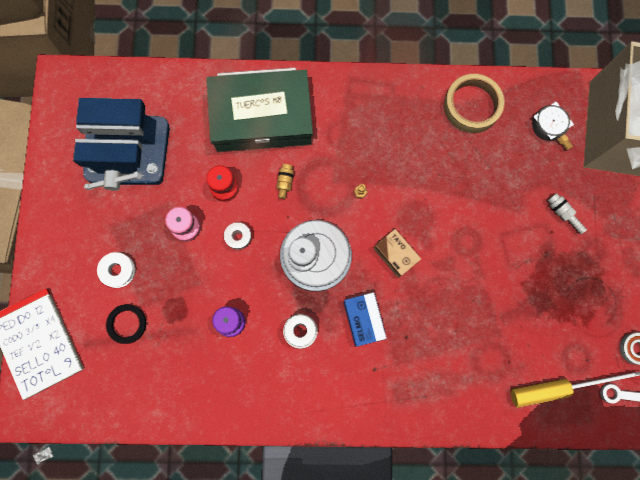

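The steel spindle stands on the turntable at (302,251) in top and (316,240) in scene. The look-alikes in top are purple (228,321), pink (182,223) and red (220,182). I choose the grey one on the plate and check it in a close crop.

```bash
cat > h.py <<'E'
import cv2,numpy as np
from plant import ctrl
def ray(c,px):
    m=ctrl.camera_model(c);K=np.array(m['mtx'],float);R=cv2.Rodrigues(np.array(m['rvec'],float))[0];t=np.array(m['tvec'],float).ravel()
    d=R.T@np.linalg.inv(K)@np.array([px[0],px[1],1.]);return -R.T@t,d/np.linalg.norm(d)
def atz(c,px,z):
    o,d=ray(c,px);return o+d*(z-o[2])/d[2]
def proj(c,p):
    m=ctrl.camera_model(c);return cv2.projectPoints(np.array(p,float).reshape(-1,3),np.array(m['rvec'],float),np.array(m['tvec'],float),np.array(m['mtx'],float),None)[0].reshape(-1,2)
def tri(a,b):
    (o1,d1),(o2,d2)=a,b
    A=np.stack([d1,-d2],1);s=np.linalg.lstsq(A,o2-o1,rcond=None)[0];p,q=o1+s[0]*d1,o2+s[1]*d2
    return (p+q)/2,np.linalg.norm(p-q)
def circ(c,r,z): 
    a=np.linspace(0,2*np.pi,90);return np.stack([c[0]+r*np.cos(a),c[1]+r*np.sin(a),0*a+z],1)
E
python3 - <<'E'
from h import *
top=cv2.imread('pics/top0.png');sc=cv2.imread('pics/scene0.png')
a=cv2.resize(top[210:300,270:360],(400,400),interpolation=cv2.INTER_CUBIC);b=cv2.resize(sc[220:300,277:357],(400,400),interpolation=cv2.INTER_CUBIC)
cv2.imwrite('pics/crop0.png',np.hstack([a,b]))
print(atz('top',(316,254),.03),atz('top',(302,250),.09))
E
```

```text
[0.54618607 0.04960049 0.03      ] [0.54105544 0.06985528 0.09      ]
```

View pics/crop0.png

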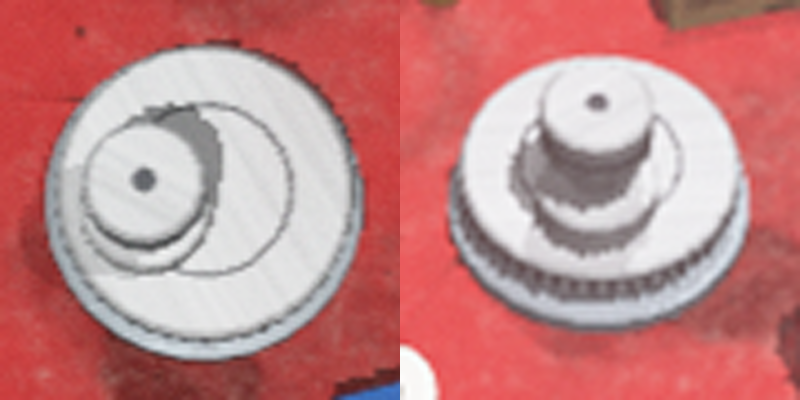

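The crop shows the plain grey spindle on the plate, left of centre. The head dot is at top (302.0,250.1) and scene (315.9,239.8). The scribed ring is centred near top (316.4,252.0).

Run:
```python
from h import *
from scipy.optimize import minimize
hd,e=tri(ray('top',(302.0,250.1)),ray('scene',(315.9,239.8)));print('head',hd,e)
pc=atz('top',(316.4,252.0),.03);print('plate',pc, proj('scene',pc))
pc2,e=tri(ray('top',(316.4,252.0)),ray('scene',(201/5+276.6,166/5+219.6)));print('plate tri',pc2,e)
top=cv2.imread('pics/top0.png');sc=cv2.imread('pics/scene0.png')
def crop(im,c,x,y,w,s):
    M=np.float32([[s,0,-x*s],[0,s,-y*s]]);o=cv2.warpAffine(im,M,(w,w),flags=cv2.INTER_CUBIC)
    for (cc,r,z,col) in [(pc,.05,.03,(0,160,0)),(pc,.028,.03,(255,0,0)),(hd,.0195,.09,(0,0,255)),(hd,.022,.048,(255,0,255))]:
        p=(proj(c,circ(cc,r,z))-[x,y])*s;cv2.polylines(o,[p.astype(int)],True,col)
    return o
cv2.imwrite('pics/ov0.png',np.hstack([crop(top,'top',270,210,400,4.444),crop(sc,'scene',277,220,400,5)]))
print('off',hd-pc)
for n in('bushing_a','box_blue','box_brown','plug_up','coupler_c'):
    for r in ctrl.find_in('top',n)[:3]: print(n,r['p'],(atz('top',r['position'][::-1],.03)-pc)[:2].round(3))
```

```text
head [0.54050456 0.06980401 0.09152119] 0.00027438203210633776
plate [0.54922273 0.04905119 0.03      ] [[316.29607883 251.42431157]]
plate tri [0.54912374 0.04883312 0.02612521] 0.0015837170637383912
off [-0.00871817  0.02075282  0.06152119]
bushing_a 0.91 [-0.113  0.036]
bushing_a 0.56 [0.024 0.12 ]
box_blue 0.95 [-0.099 -0.074]
box_brown 0.6 [-0.003 -0.12 ]
plug_up 0.43 [ 0.093 -0.065]
coupler_c 0.61 [0.111 0.049]
```

View pics/ov0.png

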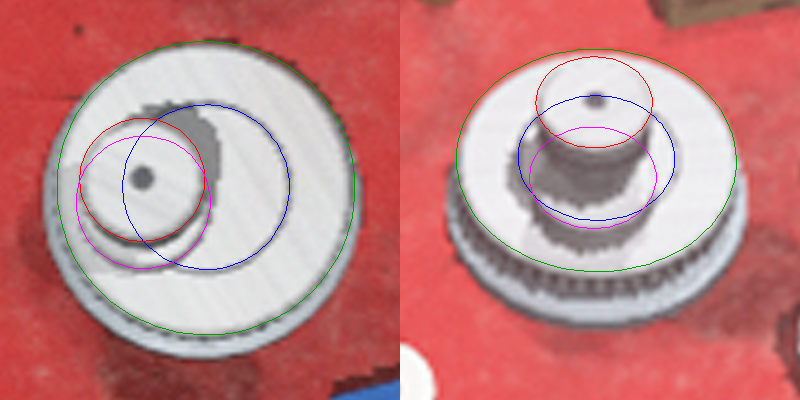

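servo_tool --plan '[{"grip": 15,"travel": [46,-5,0],"turn": [0,0,-0.67]},{"grip": 15,"travel": [46,-5,0],"turn": [0,0,-0.67]},{"grip": 15,"travel": [46,-5,0],"turn": [0,0,-0.67]},{"grip": 15,"travel": [45,-5,0],"turn": [0,0,-0.67]},{"grip": 15,"travel": [45,-5,0],"turn": [0,0,-0.67]},{"grip": 15,"travel": [45,-5,0],"turn": [0,0,-0.67]},{"grip": 15,"travel": [44,-5,0],"turn": [0,0,-0.67]},{"grip": 15,"travel": [44,-5,0],"turn": [0,0,-0.67]}]' --grip_force 20

```text
time_s: 1.55
ee_pos: [0.4562, -0.4569, 0.2565]
tool_rot: [0.0, 0.921, 0.388, 0.0]
wrist_force: [0.6, -0.7, -0.1]
width: 0.0149
gripper_force: 0.0
```

servo_tool --plan '[{"grip": 15,"travel": [43,-5,0],"turn": [0,0,-0.67]},{"grip": 15,"travel": [43,-5,0],"turn": [0,0,-0.67]},{"grip": 15,"travel": [42,-5,0],"turn": [0,0,-0.67]},{"grip": 15,"travel": [42,-5,0],"turn": [0,0,-0.67]},{"grip": 15,"travel": [41,-5,0],"turn": [0,0,-0.67]},{"grip": 15,"travel": [41,-5,0],"turn": [0,0,-0.67]},{"grip": 15,"travel": [41,-5,0],"turn": [0,0,-0.67]},{"grip": 15,"travel": [40,-5,0],"turn": [0,0,-0.67]}]'

```text
time_s: 2.35
ee_pos: [0.5886, -0.1534, 0.2565]
tool_rot: [0.0, 0.778, 0.629, 0.0]
wrist_force: [0.7, -0.3, 0.1]
width: 0.0149
gripper_force: 0.0
```

```bash
cat >> h.py <<'E'
from scipy.spatial.transform import Rotation as Ro, Slerp
def pose():
    s=ctrl.observe();q=s['tool_rot'];return np.array(s['ee_pos']),Ro.from_quat([q[1],q[2],q[3],q[0]])
def goal(yaw,tilt): # tool x at yaw, tool z down, then turned about tool y by tilt (deg)
    x=np.array([np.cos(np.radians(yaw)),np.sin(np.radians(yaw)),0]);z=np.array([0,0,-1.])
    return Ro.from_matrix(np.stack([x,np.cross(z,x),z],1))*Ro.from_rotvec([0,np.radians(tilt),0])
def plan(p,R,n):
    p0,R0=pose();sl=Slerp([0,1],Ro.concatenate([R0,R]));d=(p-p0)/n*1000
    for i in range(n):
        A=sl(i/n);B=sl((i+1)/n);print((A.inv().apply(d)).round(1).tolist(),np.degrees((A.inv()*B).as_rotvec()/6).round(2).tolist())
def tcp_for_tip(tip,R): return np.array(tip)-R.apply([0,0,.025])
E
python3 - <<'E'
from h import *
R=goal(112.8,-8);u=np.array([.387,-.922])
tip=np.r_[np.array([.5405,.0698])-.047*u,.13];p=tcp_for_tip(tip,R);print(p,tip)
plan(p,R,7)
E
```

```text
[0.52096271 0.11634146 0.1547567 ] [0.522311 0.113134 0.13    ]
[35.7, -17.5, 14.5] [-0.06, -0.18, -0.83]
[37.3, -14.4, 13.7] [-0.06, -0.18, -0.83]
[38.7, -11.2, 12.9] [-0.06, -0.18, -0.83]
[39.8, -7.9, 12.1] [-0.06, -0.18, -0.83]
[40.5, -4.5, 11.3] [-0.06, -0.18, -0.83]
[41.0, -1.0, 10.5] [-0.06, -0.18, -0.83]
[41.1, 2.5, 9.7] [-0.06, -0.18, -0.83]
```

servo_tool --plan '[{"grip": 15,"travel": [35.7,-17.5,14.5],"turn": [-0.06,-0.18,-0.83]},{"grip": 15,"travel": [37.3,-14.4,13.7],"turn": [-0.06,-0.18,-0.83]},{"grip": 15,"travel": [38.7,-11.2,12.9],"turn": [-0.06,-0.18,-0.83]},{"grip": 15,"travel": [39.8,-7.9,12.1],"turn": [-0.06,-0.18,-0.83]},{"grip": 15,"travel": [40.5,-4.5,11.3],"turn": [-0.06,-0.18,-0.83]},{"grip": 15,"travel": [41,-1,10.5],"turn": [-0.06,-0.18,-0.83]},{"grip": 15,"travel": [41.1,2.5,9.7],"turn": [-0.06,-0.18,-0.83]},{"grip": 15,"travel": [0,0,0],"turn": [0,0,0]}]'

```text
time_s: 3.15
ee_pos: [0.5185, 0.1219, 0.1538]
tool_rot: [0.056, 0.548, 0.834, -0.036]
wrist_force: [0.7, -0.6, -0.2]
width: 0.0157
gripper_force: 0.0
```

Run:
```python
from h import *
R=goal(112.8,-8);u=np.array([.387,-.922])
print(pose()[0],ctrl.observe()['time_s'])
p0,R0=pose();print('tip',p0+R0.apply([0,0,.025]),R0.as_matrix().round(3))
tip=np.r_[np.array([.5405,.0698])-.047*u,.037];p=tcp_for_tip(tip,R);print(p);plan(p,R,4)
im=ctrl.snapshot('top');cv2.imwrite('pics/top1.png',im[:,:,::-1])
im2=ctrl.snapshot('scene')
f=lambda im,x,y:cv2.resize(im[y:y+150,x:x+200,::-1],(400,300),interpolation=cv2.INTER_CUBIC)
cv2.imwrite('pics/c1.png',np.hstack([f(im,210,180),f(im2,220,170)]))
```

```text
[0.51852667 0.12190799 0.15378591] 3.15
tip [0.51987304 0.11886767 0.12900802] [[-0.393  0.918  0.054]
 [ 0.91   0.396 -0.122]
 [-0.133  0.001 -0.991]]
[0.52096271 0.11634146 0.0617567 ]
[1.6, -0.0, 23.0] [0.01, -0.01, 0.02]
[1.6, -0.0, 23.0] [0.01, -0.01, 0.02]
[1.6, 0.0, 23.0] [0.01, -0.01, 0.02]
[1.7, 0.0, 23.0] [0.01, -0.01, 0.02]
```

View pics/c1.png

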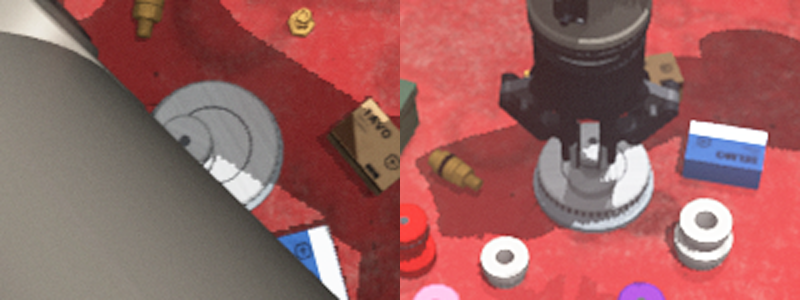

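The view shows the fingers straddling the spindle laterally and standing behind it as seen from the centre. The top view is half hidden by the arm. Next I descend at the present offset.

servo_tool --plan '[{"grip": 15,"travel": [3,0,23],"turn": [0,0,0]},{"grip": 15,"travel": [3,0,23],"turn": [0,0,0]},{"grip": 15,"travel": [3,0,23],"turn": [0,0,0]},{"grip": 15,"travel": [3,0,15],"turn": [0,0,0]},{"grip": 15,"travel": [1,0,8],"turn": [0,0,0]},{"grip": 15,"travel": [0,0,0],"turn": [0,0,0]}]'

```text
time_s: 3.85
ee_pos: [0.5213, 0.1146, 0.0615]
tool_rot: [0.057, 0.554, 0.83, -0.038]
wrist_force: [-0.1, -0.4, -0.5]
width: 0.015
gripper_force: 0.0
```

```bash
cat >> h.py <<'E'
def look(name):
    a=ctrl.snapshot('top');b=ctrl.snapshot('scene')
    f=lambda im,x,y:cv2.resize(im[y:y+100,x:x+100,::-1],(400,400),interpolation=cv2.INTER_CUBIC)
    cv2.imwrite(f'pics/{name}.png',np.hstack([f(a,265,205),f(b,267,205)]))
    p0,R0=pose();t=p0+R0.apply([0,0,.025]);print('tip',t.round(4),'z',R0.apply([0,0,1]).round(3),ctrl.observe()['time_s'],np.round(ctrl.observe()['wrist_force'],2))
    return t,R0
E
python3 - <<'E'
from h import *
t,R=look('c2');u=np.array([.387,-.922]);d=np.array([.5405,.0698])-t[:2];print('along',d@u,'lat',d@[.922,.387])
E
```

```text
tip [0.5234 0.1122 0.0379] z [ 0.056 -0.125 -0.991] 3.95 [ 0.75  0.04 -0.24]
along 0.045700915651014626 lat -0.0006226587456970525
```

View pics/c2.png

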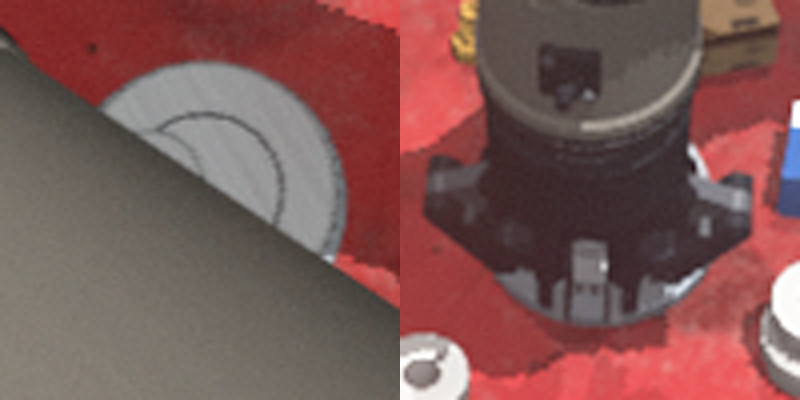

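The spindle is now mostly hidden: in top only its collar edge shows, near crop (160,140). In scene the fingers are behind it at crop (590,290). I push part of the way by dead reckoning, then back off and look.

servo_tool --plan '[{"grip": 15,"travel": [-3,0,0.4],"turn": [0,0,0]},{"grip": 15,"travel": [-3,0,0.4],"turn": [0,0,0]},{"grip": 15,"travel": [-2,0,0.3],"turn": [0,0,0]},{"grip": 15,"travel": [-1.5,0,0.2],"turn": [0,0,0]},{"grip": 15,"travel": [-1.2,0,0.2],"turn": [0,0,0]},{"grip": 15,"travel": [-1.2,0,0.2],"turn": [0,0,0]},{"grip": 15,"travel": [-1.2,0,0.2],"turn": [0,0,0]},{"grip": 15,"travel": [-1.2,0,0.2],"turn": [0,0,0]}]'

```text
time_s: 4.75
ee_pos: [0.5269, 0.102, 0.0619]
tool_rot: [0.058, 0.553, 0.83, -0.037]
wrist_force: [-0.2, 0.3, -0.4]
width: 0.0149
gripper_force: 0.0
```

servo_tool --plan '[{"grip": 15,"travel": [-1.2,0,0.2],"turn": [0,0,0]},{"grip": 15,"travel": [-1.2,0,0.2],"turn": [0,0,0]},{"grip": 15,"travel": [-1.2,0,0.2],"turn": [0,0,0]},{"grip": 15,"travel": [-1.2,0,0.2],"turn": [0,0,0]}]'

```text
time_s: 5.15
ee_pos: [0.5287, 0.098, 0.0618]
tool_rot: [0.057, 0.553, 0.83, -0.037]
wrist_force: [-0.5, 1.7, 1.4]
width: 0.0152
gripper_force: 1.1
```

Run:
```python
from h import *
t,R=look('c3');c=np.array([.5492,.04905])-t[:2];print('dist to centre',np.linalg.norm(c),'in tool',R.inv().apply([*c,0]))
cv2.imwrite('pics/c3w.png',ctrl.snapshot('wrist')[:,:,::-1])
```

```text
tip [0.5302 0.0945 0.037 ] z [ 0.055 -0.125 -0.991] 5.25 [-1.12  1.92  0.03]
dist to centre 0.04926955840118599 in tool [-4.88097347e-02 -8.04891652e-06  6.71558744e-03]
```

View pics/c3w.png

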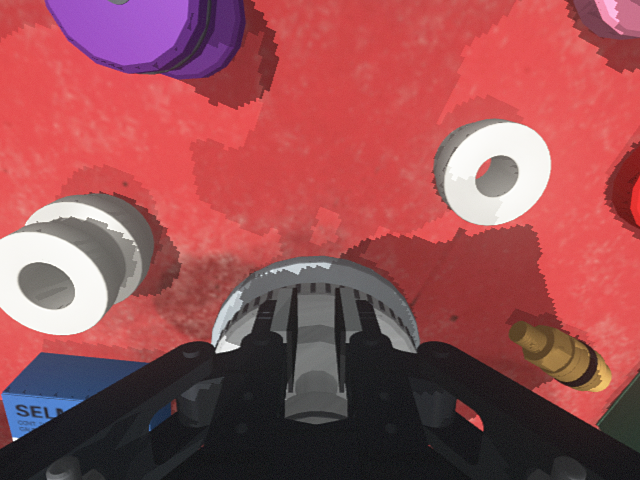

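The wrist view shows the head standing upright between the fingers at about (316,390). Contact force is about 2 N, so the spindle is sliding. I continue slowly.

servo_tool --plan '[{"grip": 15,"travel": [-1.2,0,0.2],"turn": [0,0,0]},{"grip": 15,"travel": [-1.2,0,0.2],"turn": [0,0,0]},{"grip": 15,"travel": [-1.2,0,0.2],"turn": [0,0,0]},{"grip": 15,"travel": [-1.2,0,0.2],"turn": [0,0,0]},{"grip": 15,"travel": [-1.2,0,0.2],"turn": [0,0,0]},{"grip": 15,"travel": [-1.2,0,0.2],"turn": [0,0,0]}]'

```text
time_s: 5.9
ee_pos: [0.5317, 0.0909, 0.0616]
tool_rot: [0.058, 0.553, 0.83, -0.037]
wrist_force: [-1.9, 2.3, 2.1]
width: 0.0151
gripper_force: 1.5
```

Run:
```python
from h import *
t,R=look('c4');c=np.array([.5492,.04905])-t[:2];print('dist to centre',np.linalg.norm(c),'in tool',R.inv().apply([*c,0]))
```

```text
tip [0.5331 0.0876 0.0369] z [ 0.055 -0.125 -0.991] 6.0 [-1.53  2.52  1.83]
dist to centre 0.04171858459229307 in tool [-4.13275217e-02  9.84130749e-06  5.69878530e-03]
```

View pics/c4.png

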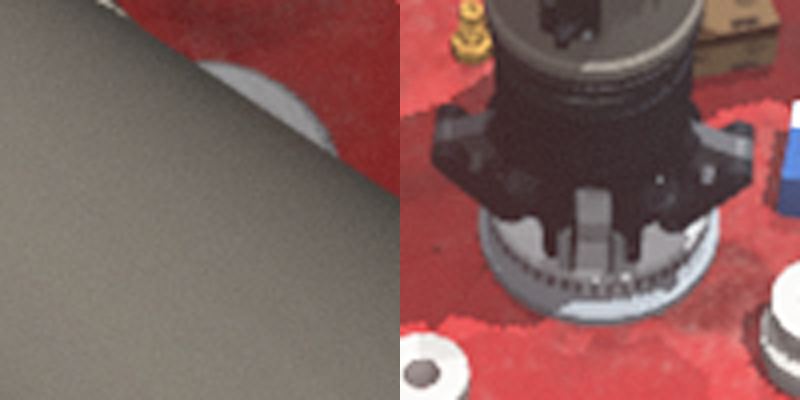

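Top is hidden. In scene the spindle between the fingers is still upright at crop (592,235). I add about 6 mm more, then back off and look.

servo_tool --plan '[{"grip": 15,"travel": [-1.2,0,0.2],"turn": [0,0,0]},{"grip": 15,"travel": [-1.2,0,0.2],"turn": [0,0,0]},{"grip": 15,"travel": [-1.2,0,0.2],"turn": [0,0,0]},{"grip": 15,"travel": [-1.2,0,0.2],"turn": [0,0,0]},{"grip": 15,"travel": [-1,0,0.1],"turn": [0,0,0]},{"grip": 15,"travel": [0,0,0],"turn": [0,0,0]}]'

```text
time_s: 6.6
ee_pos: [0.534, 0.0851, 0.0615]
tool_rot: [0.058, 0.553, 0.83, -0.037]
wrist_force: [-1.5, 3.5, 2.4]
width: 0.0153
gripper_force: 1.5
```

Run:
```python
from h import *
p0,R=pose();t=p0+R.apply([0,0,.025]);c=np.array([.5492,.04905])-t[:2];print('dist',np.linalg.norm(c),t,ctrl.observe()['wrist_force'])
```

```text
dist 0.03574017891104441 [0.53539995 0.08201846 0.03672707] [-1.48303148  3.47813834  2.35423279]
```

servo_tool --plan '[{"grip": 15,"travel": [1,0,-0.1],"turn": [0,0,0]},{"grip": 15,"travel": [2,0,-0.3],"turn": [0,0,0]},{"grip": 15,"travel": [6,0,-0.8],"turn": [0,0,0]},{"grip": 15,"travel": [12,0,-1.6],"turn": [0,0,0]},{"grip": 15,"travel": [25,0,-3.4],"turn": [0,0,0]},{"grip": 15,"travel": [30,0,-25],"turn": [0,0,0]},{"grip": 15,"travel": [30,0,-40],"turn": [0,0,0]},{"grip": 15,"travel": [0,0,-40],"turn": [0,0,0]}]'

```text
time_s: 7.4
ee_pos: [0.4841, 0.2017, 0.1577]
tool_rot: [0.056, 0.55, 0.832, -0.037]
wrist_force: [1.1, -0.4, 0.7]
width: 0.0153
gripper_force: 0.0
```

Run:
```python
from h import *
print(look('c5')[0])
```

```text
tip [0.4901 0.198  0.1372] z [ 0.063 -0.12  -0.991] 7.5 [0.32 0.5  0.52]
[0.49011394 0.19804703 0.13723316]
```

View pics/c5.png

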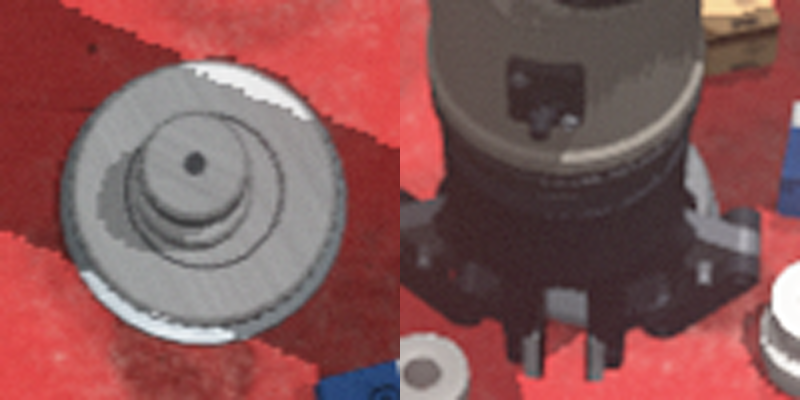

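Top shows the spindle upright, with its head dot at crop (195,163), i.e. px (313.4,245.4), and the ring centre at crop (206,189.5). Its collar is close to the ring on the left, so I compute the remaining offset.

Run:
```python
from h import *
rc=atz('top',(316.2,251.95),.03);hd=atz('top',(313.4,245.4),.09);d=rc-hd;print(rc,hd,'need',d[:2]*1000,np.hypot(*d[:2])*1000,np.degrees(np.arctan2(d[1],d[0])))
# overlay ring & collar edges on current picture (crop already at 4x)
im=cv2.imread('pics/c5.png')[:,:400]
b=cv2.resize(im,(800,800),interpolation=cv2.INTER_CUBIC)
for cc,r,z,col in [(rc,.028,.03,(255,0,0)),(hd,.022,.048,(255,0,255)),(hd,.0195,.09,(0,0,255)),(hd,.022,.034,(0,255,255))]:
    p=((proj('top',circ(cc,r,z))-[265,205]+.5)*8);cv2.polylines(b,[p.astype(int)],True,col)
cv2.imwrite('pics/ov5.png',b[150:600,150:650])
R=pose()[1];print(R.inv().apply([*d[:2]*1000,0]))
```

```text
[0.54929306 0.04935059 0.03      ] [0.54784554 0.05413127 0.09      ] need [ 1.44752048 -4.78067683] 4.995016165273625 -73.15443917828262
[-4.92230735 -0.52714841  0.66572623]
```

View pics/ov5.png

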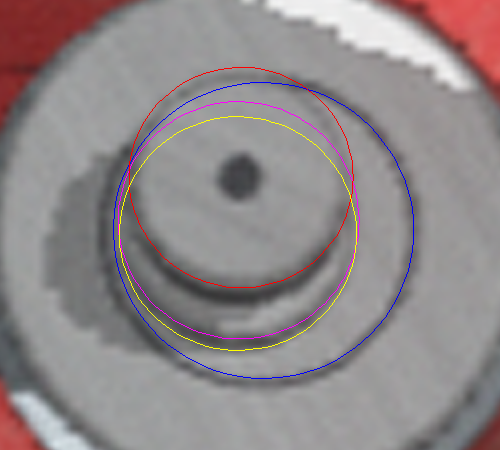

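All circles fit to within half a pixel. The spindle needs 5 mm more in almost the same direction, (-4.9, -0.5) in tool x, y.

Run:
```python
from h import *
p0,R=pose();t=p0+R.apply([0,0,.025])
a=np.array([.521,.114,.037]);b=np.array([.5305,.0929,.037]);e=np.array([.5369,.0772,.037])
for s,g in((t,a),(a,b),(b,e)):print((R.inv().apply(g-s)*1000).round(1))
```

```text
[-75.1  -5.4 111.4]
[-22.9   0.5   3.1]
[-16.8  -0.2   2.3]
```

servo_tool --plan '[{"grip": 15,"travel": [-20,-1.4,28],"turn": [0,0,0]},{"grip": 15,"travel": [-20,-1.4,28],"turn": [0,0,0]},{"grip": 15,"travel": [-20,-1.4,28],"turn": [0,0,0]},{"grip": 15,"travel": [-10,-0.7,17],"turn": [0,0,0]},{"grip": 15,"travel": [-5,-0.5,10],"turn": [0,0,0]},{"grip": 15,"travel": [0,0,0],"turn": [0,0,0]},{"grip": 15,"travel": [-8,0,1.1],"turn": [0,0,0]},{"grip": 15,"travel": [-8,0,1.1],"turn": [0,0,0]}]'

```text
time_s: 8.3
ee_pos: [0.5239, 0.0977, 0.0583]
tool_rot: [0.058, 0.553, 0.831, -0.036]
wrist_force: [0.3, -0.5, 0.0]
width: 0.0151
gripper_force: 0.0
```

Run:
```python
from h import *
p0,R=pose();t=p0+R.apply([0,0,.025]);print(t,p0,(R.inv().apply(np.array([.5369,.0772,.037])-t)*1000).round(1),ctrl.observe()['wrist_force'])
```

```text
[0.52529018 0.09458486 0.03355966] [0.5238793  0.09768854 0.0583261 ] [-20.8   4.   -0.6] [ 0.3027821  -0.47132542  0.02299118]
```

servo_tool --plan '[{"grip": 15,"travel": [0,4,-3.5],"turn": [0,0,0]},{"grip": 15,"travel": [-4,0,0.6],"turn": [0,0,0]},{"grip": 15,"travel": [-4,0,0.6],"turn": [0,0,0]},{"grip": 15,"travel": [-1,0,0.1],"turn": [0,0,0]},{"grip": 15,"travel": [0,0,0],"turn": [0,0,0]}]'

```text
time_s: 8.8
ee_pos: [0.5302, 0.0901, 0.0608]
tool_rot: [0.058, 0.554, 0.83, -0.037]
wrist_force: [-0.7, 0.3, 0.4]
width: 0.0151
gripper_force: 0.0
```

Run:
```python
from h import *
p0,R=pose();t=p0+R.apply([0,0,.025]);print(t,p0,(R.inv().apply(np.array([.5369,.0772,.037])-t)*1000).round(1),ctrl.observe()['wrist_force'])
```

```text
[0.53160891 0.08696192 0.03607786] [0.53024445 0.09009263 0.0608435 ] [-11.1   1.1   0.6] [-0.67568654  0.29628541  0.37167527]
```

servo_tool --plan '[{"grip": 15,"travel": [-1.5,1,0.1],"turn": [0,0,0]},{"grip": 15,"travel": [-1.2,0,0.1],"turn": [0,0,0]},{"grip": 15,"travel": [-1.2,0,0.1],"turn": [0,0,0]},{"grip": 15,"travel": [-1.2,0,0.1],"turn": [0,0,0]},{"grip": 15,"travel": [-1.2,0,0.1],"turn": [0,0,0]},{"grip": 15,"travel": [-1.2,0,0.1],"turn": [0,0,0]},{"grip": 15,"travel": [-1.2,0,0.1],"turn": [0,0,0]},{"grip": 15,"travel": [0,0,0],"turn": [0,0,0]}]'

```text
time_s: 9.6
ee_pos: [0.5346, 0.0829, 0.0613]
tool_rot: [0.058, 0.553, 0.83, -0.037]
wrist_force: [-0.6, 1.6, -0.1]
width: 0.015
gripper_force: 0.9
```

Run:
```python
from h import *
p0,R=pose();t=p0+R.apply([0,0,.025]);print(t,p0,(R.inv().apply(np.array([.5369,.0772,.037])-t)*1000).round(1),ctrl.observe()['wrist_force'])
```

```text
[0.53593405 0.07973745 0.03656892] [0.53456542 0.08285659 0.06133579] [-2.7 -0.1 -0.1] [-0.59128195  1.63551377 -0.12374728]
```

servo_tool --plan '[{"grip": 15,"travel": [-1,0,0.1],"turn": [0,0,0]},{"grip": 15,"travel": [-1,0,0.1],"turn": [0,0,0]},{"grip": 15,"travel": [-0.8,0,0.1],"turn": [0,0,0]},{"grip": 15,"travel": [0,0,0],"turn": [0,0,0]},{"grip": 15,"travel": [0,0,0],"turn": [0,0,0]}]'

```text
time_s: 10.1
ee_pos: [0.5356, 0.0799, 0.0614]
tool_rot: [0.058, 0.553, 0.83, -0.037]
wrist_force: [-0.9, 0.6, -0.2]
width: 0.0152
gripper_force: 0.7
```

Run:
```python
from h import *
p0,R=pose();t=p0+R.apply([0,0,.025]);print((R.inv().apply(np.array([.5369,.0772,.037])-t)*1000).round(1),ctrl.observe()['wrist_force'])
```

```text
[ 0.4  0.1 -0.4] [-0.92154176  0.63551695 -0.22357601]
```

servo_tool --plan '[{"grip": 15,"travel": [1,0,-0.1],"turn": [0,0,0]},{"grip": 15,"travel": [2,0,-0.3],"turn": [0,0,0]},{"grip": 15,"travel": [6,0,-0.8],"turn": [0,0,0]},{"grip": 15,"travel": [12,0,-1.6],"turn": [0,0,0]},{"grip": 15,"travel": [25,0,-3.4],"turn": [0,0,0]},{"grip": 15,"travel": [30,0,-25],"turn": [0,0,0]},{"grip": 15,"travel": [30,0,-40],"turn": [0,0,0]},{"grip": 15,"travel": [0,0,-40],"turn": [0,0,0]}]'

```text
time_s: 10.9
ee_pos: [0.4858, 0.1966, 0.1578]
tool_rot: [0.056, 0.55, 0.832, -0.036]
wrist_force: [0.3, 1.0, 0.4]
width: 0.0148
gripper_force: 0.0
```

Run:
```python
from h import *
look('c6')
a=cv2.imread('pics/c6.png')[:,:400];b=ctrl.snapshot('top')[:,:,::-1]
cv2.imwrite('pics/c6b.png',np.hstack([a,cv2.resize(b[130:370,160:400],(400,400))]))
```

```text
tip [0.492  0.1929 0.1373] z [ 0.063 -0.12  -0.991] 11.0 [ 0.72  0.19 -0.23]
```

View pics/c6b.png

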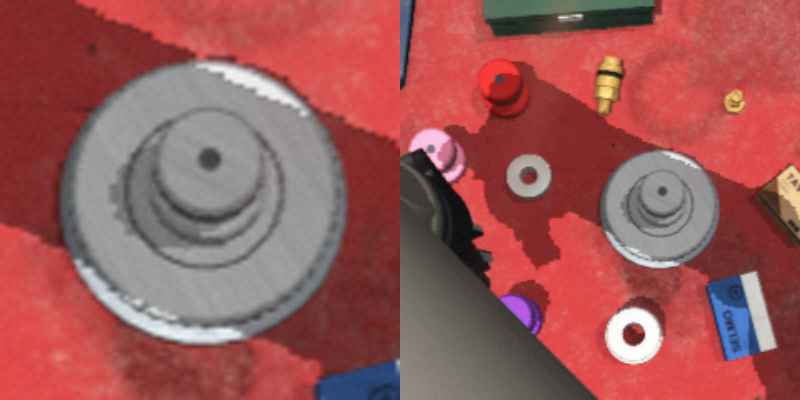

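The spindle stands upright with its head dot at crop (210,158), i.e. px (317.1,244.1). The collar's lower edge is inside the ring, and the bystanders look undisturbed. I check this numerically.

Run:
```python
from h import *
rc=atz('top',(316.2,251.95),.03);hd=atz('top',(317.0,244.1),.09);print('off mm',(hd-rc)[:2]*1000,'expected dot',proj('top',[*rc[:2],.09]))
b=cv2.imread('pics/c6.png')[:,:400];a=cv2.imread('pics/top0.png')
b=cv2.resize(b,(800,800),interpolation=cv2.INTER_CUBIC)
for cc,r,z,col in [(rc,.028,.03,(255,0,0)),(hd,.022,.048,(255,0,255)),(hd,.022,.034,(0,255,255))]:
    p=((proj('top',circ(cc,r,z))-[265,205]+.5)*8);cv2.polylines(b,[p.astype(int)],True,col)
cv2.imwrite('pics/ov6.png',b[150:600,150:650])
```

```text
off mm [ 0.48596993 -0.2010725 ] expected dot [[316.85029435 244.44020097]]
```

View pics/ov6.png

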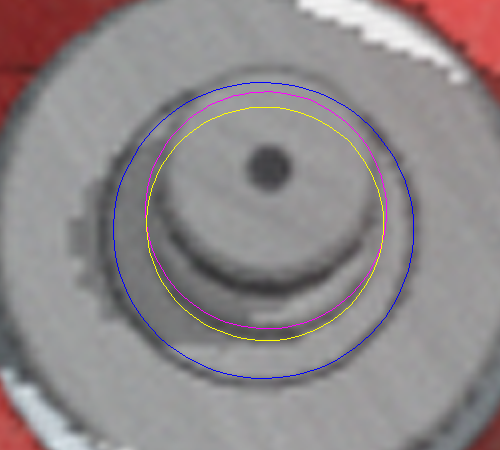

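The overlay shows the collar well inside the ring. The offset is about 0.5 mm, against a 6 mm margin, and the robot is clear, so I hand in.

```bash
python3 -c "
from plant import ctrl
print(ctrl.finish_job())"
```

```text
the job is handed in; nothing more can be done
None
```

The spindle stands upright, about 0.5 mm off the turntable centre by my last top-camera measurement, so the whole collar is inside the scribed ring; nothing else was seen to move, and the job was handed in at about 11 s.

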